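Wind the lens stage on by one turn

ROBOT

A 6-joint arm with a two-finger parallel gripper is mounted at the origin on the work surface. World frame = base frame: x ahead of the robot, y to its left, z up, the work surface at z = 0. Lengths are in mm, angles in rad, forces in N, time in s.
With the tool pointing down it reaches from about 275 to 1000 mm from the base axis. Payload 8.4 kg.
Tool frame: the origin (TCP) lies at the very end of the fingers, on their centre line; the grasp point (between the pads) lies 19 mm behind it; z points along the fingers, y is the direction in which the jaws open and shut (so a half turn about z gives the same grasp; the last joint's range is limited). The gripper opens to 85 mm and grips with 20 to 120 N. Pads are 22 mm wide; open, the fingers measure 114 mm over their backs; the gripper's body (76 mm by 85 mm) begins 54 mm behind the grasp point. The pads swing forward as they close: fully open they stand 13 mm farther back than shut.
Start: joints at [1.316, 0.353, 1.633, -0, 1.155, -0.002], TCP at [156.321, 605.138, 231.281] pointing down, gripper open.
Joint ranges: [-2.63, 2.63], [-0.92, 2.1], [0.06, 2.66], [-1.3, 4.44], [0, 2.69], [-3.02, 3.02]. Speed limits (rad/s): [2.22, 2.22, 2.79, 3.14, 3.14, 3.14].

INTERFACE

Orientations are given as [roll, pitch, yaw] about the fixed x, y, z axes, in that order (R = Rz(yaw) Ry(pitch) Rx(roll)).
In Python, from rig import sense, grab_frame, get_calibration, sign_off, boxes_of, trace gives the robot as it stands.
- The arm moves only by the tool servo_tool, never from a script. Its argument "rows" is a list of rows, each a list of 3 entries, a list of its own where there are three numbers: the finger opening in mm, from 0 to 85.4, then the shift along the tool's x, y, z in mm, then the turn, a rotation vector about the tool's x, y, z in degrees. A call has 1 to 8 rows; each row shifts and turns the commanded pose from where the row before left it, along the tool's axes as they then stand; what a row does not reach is not made up. A row lasts 1/8 s, in which the tool goes at most 62.5 mm and 10.7 degrees, less where a joint would pass 70% of its speed; a pose out of reach is approached as far as the arm can. A call is refused whole if a number of a shift passes 62.5 or a number of a turn 10.7, either way. A call with a gripper value outside its range is refused whole. The fingers move at their own pace and stop on an object; "force" is the grip in N (left out, the last holds). Time passes only in rows, so rows that do not move let the fingers close. It gives the time, the measured TCP pose, the force and the opening at its end, in the units of the state.
- sense(): the state, without advancing time (a new reading comes with each control period).
- grab_frame(name): name is "scene" or "top" or "wrist"; returns the picture (480x640x3 uint8, blue, green, red); there is no depth.
- get_calibration(name): a dict with "intrinsics" (3x3 intrinsics, pixels), "world_to_cam" (4x4, takes a point from world to camera coordinates). Camera axes: x right, y down, z forward; pixel columns grow to the right and rows downward; lengths in mm; the calibration is good to about 2 mm. A picture is of the moment at which its call begins: read the wrist's pose just before it. get_calibration takes no time and is no camera call; for the wrist camera it gives the pose at the moment of the call.
- sign_off(): hands the job in, once; it reports no verdict.
Trained networks look in the newest picture that a camera, given by its name, has taken for a name from the list of things; names that differ only in an ending like _2 or _b are one class to them, and where a whole thing is asked for, a point or a joint stands for the part that bears it (a point fixed in the world has none). Each returns a list of dicts, best first, with "conf" (0 to 1); they miss things now and then, are a little off and sometimes report something else, mostly with a low value. They report only what shows in the picture. A call takes as long as a camera call.
- boxes_of(camera, thing): "centre" ([x, y, z] in mm, in the coordinates of the camera as it stood for that picture, good to about 4 mm: the middle of the surface that is visible of it).
- trace(camera, thing): "mask" (480x640 bool, what is visible of it).
The state is a dict: "clock": time; "qpos": joint angles; "qvel": joint speeds; "joint_efforts": joint torques, N m; "eef_pos": TCP position; "tcp_rot": TCP orientation; "contact_force": force on the tool from outside, world axes, zero at the start; "wrist_torque": the same for the moment, N m; "opening": opening from 0.0 (shut) to 1.0 (fully open).
Only numpy, scipy, OpenCV 4.12 (cv2) and the standard library are available. Lean on these libraries where they do the work, as an engineer would, in place of code of your own. Each camera call takes 0.05 s, during which the arm holds its last target. There are 200 camera calls.

TASK

Move the lens along its rail by one turn of the screw: with closed fingers or the side of a finger, push the stage's hand wheel round by its upright handle, clockwise seen from above, through exactly one full turn, so that the handle ends where it began. Only push the handle, never take it between the fingers, and leave the loose things around the stage undisturbed.

Things in the scene. Friction and masses are not known exactly. Their poses are not given: they have to be found in the camera images.
- stage: Linear stage bolted to the table; place and heading vary. Origin on the table under the wheel axis, z up, x along the rail. Grey base 100 mm wide from x = -50 to 360 mm; grey gear box 90 x 80 mm round the wheel axis, top 70 mm above the table, carries the hand wheel on top.
- carriage: Lens in a black ring on an aluminium carriage 60 x 86 mm on the stage's rail; ring top 144 mm above the table. Origin under the carriage's middle, 24 mm above the table, 200 to 220 mm from the wheel axis. Driven by the wheel's screw, 10 mm away from the wheel per clockwise turn.
- wheel_center (a point): Centre of the level hand wheel, on its vertical axis at mid-thickness of the rim, 95 mm above the table. Bare metal rim: round bar 14 mm thick on 65 mm mean radius (144 mm over all, top 102 mm above the table); three steel spokes; hub 30 mm across, top 107 mm above the table. z up; x, y turn with the wheel, the handle stands on its -x side.
- handle: The wheel's upright handle: black round grip 20 mm in diameter, 52 mm tall, on the rim where a spoke meets it, 65 mm from the wheel axis. Origin on its own axis at its foot, 105 mm above the table; top 157 mm above the table. It spins freely on its spindle; its x and y axes mean nothing.
- handle_top (a point): Centre of the handle's top, 157 mm above the table. Its x and y axes spin with the handle; z is up.
- wheel (a joint): Angle of the hand wheel in rad; grows as it turns clockwise seen from above, one full turn is 6.283. Starts anywhere from 0 to 5.5, turns freely from -7 to 15. Friction 0.12 N m (about 2 N pushed at the handle) and light drag; it stays where it is left and hardly coasts after a slow push.
- post: Loose bystander: steel optics post 19 mm in diameter on a round foot 44 mm across, 75 mm tall; origin at the centre of its underside.
- solvent: Loose bystander: white plastic bottle 44 mm in diameter and 100 mm tall; origin at the centre of its underside.
- lens_case: Loose bystander: flat grey and black plastic lens case 60 x 60 x 29 mm; origin at the centre of its underside.
- driver: Loose bystander: screwdriver 170 mm long lying on the table; origin below its middle, x axis along it with the handle to -x.

How it is judged:
By the outcome, as a careful person would: the job done as asked, in the order asked, and still so for the second after the job is handed in, with the robot touching nothing.
It also fails if it takes over 69 s, if anything falls off the work surface, if the arm or the gripper's body presses on something with over 40 N, if the wrist force passes 120 N, or if a joint passes its speed limit or range.

## Working session

There is one attempt and no reset: what is moved stays moved. The work goes in short steps, Python scripts to look and compute and a tool call to move; the robot and the scene stay as the last step left them, time stands still between calls to the robot, and variables do not carry over. Pictures are saved under pics/ and viewed, about 8 in all and at most 12, crops included, and the job is handed in when it is done.

Besides the shell and the picture viewer there is one more tool, called after "Call:" as name([rows], argument=value, ...), one row to a line, values as JSON. servo_tool: Moves the arm, as the interface text tells. Its arguments: {"type":"object","properties":{"rows":{"type":"array","items":{"type":"array"}},"force":{"type":"number"}},"required":["rows"]}

```bash
mkdir -p pics; cat > h.py <<'E'
import numpy as np,cv2
from rig import *
def world(cam,p):
    T=np.linalg.inv(get_calibration(cam)["world_to_cam"]); return (T@np.r_[p,1])[:3]
def ray(cam,u,v,z):
    c=get_calibration(cam);T=np.linalg.inv(c["world_to_cam"]);d=T[:3,:3]@np.linalg.inv(c["intrinsics"])@[u,v,1];o=T[:3,3]
    return o+d*(z-o[2])/d[2]
def proj(cam,p):
    c=get_calibration(cam);q=c["intrinsics"]@(c["world_to_cam"]@np.r_[p,1])[:3];return q[:2]/q[2]
E
python3 - <<'E'
from h import *
print(sense())
for cam in ["top","scene"]:
    im=grab_frame(cam);cv2.imwrite(f"pics/{cam}0.png",im)
    for n in ["stage","carriage","wheel_center","handle","handle_top","post","solvent","lens_case","driver"]:
        print(cam,n,[(round(b["conf"],2),world(cam,b["centre"]).round(0)) for b in boxes_of(cam,n)[:2]])
E
```

```text
{'clock': 0.0, 'qpos': array([ 1.31561474e+00,  3.53655326e-01,  1.63415574e+00,  4.34755347e-05,
        1.15522594e+00, -2.40992617e-03]), 'qvel': array([-0.00034453,  0.00020809,  0.00071806,  0.00047463,  0.00106765,
        0.00132838]), 'joint_efforts': array([ 2.14698433e-03, -6.05237174e+01, -3.42072415e+01,  1.76456401e-04,
        9.32503841e-03, -4.22856954e-05]), 'eef_pos': array([156.17231819, 604.65897411, 230.54797012]), 'tcp_rot': array([-3.14014840e+00, -4.32304289e-05,  2.88880338e+00]), 'contact_force': array([ 0.16803245,  0.38475926, -0.20750334]), 'wrist_torque': array([-0.01157115, -0.04465984,  0.01646603]), 'opening': 1.002853078948286}
top stage [(0.56, array([ 671., -101.,   50.])), (0.29, array([ 742., -102.,   50.]))]
top carriage [(0.8, array([ 744., -104.,   50.]))]
top wheel_center [(0.89, array([539., -95., 101.]))]
top handle [(0.5, array([599., -73., 151.]))]
top handle_top [(0.44, array([599., -68., 154.]))]
top post []
top solvent [(0.84, array([ 505., -233.,   68.]))]
top lens_case [(0.64, array([ 641., -275.,   25.]))]
top driver [(0.87, array([665.,  67.,  19.]))]
scene stage [(0.85, array([707., -94.,  42.]))]
scene carriage [(0.78, array([754., -98.,  52.]))]
scene wheel_center [(0.84, array([552., -89., 102.]))]
scene handle [(0.49, array([611., -68., 142.]))]
scene handle_top [(0.49, array([607., -66., 141.]))]
scene post [(0.72, array([498.,  59.,   7.]))]
scene solvent [(0.87, array([ 520., -235.,   60.]))]
scene lens_case []
scene driver [(0.69, array([757., -97.,  50.])), (0.58, array([676.,  70.,  24.]))]
```

View pics/top0.png

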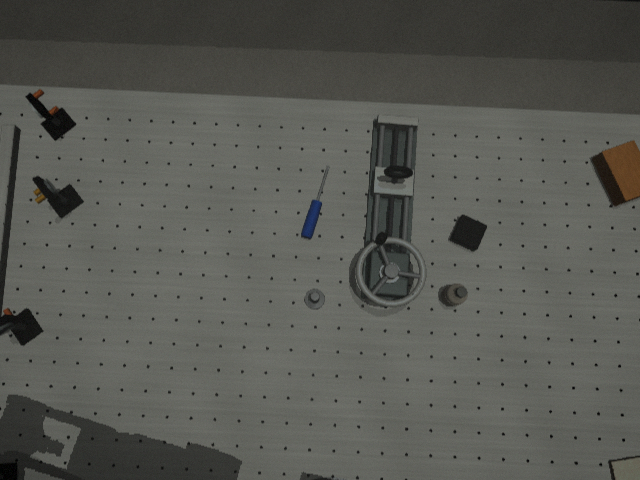

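View pics/scene0.png

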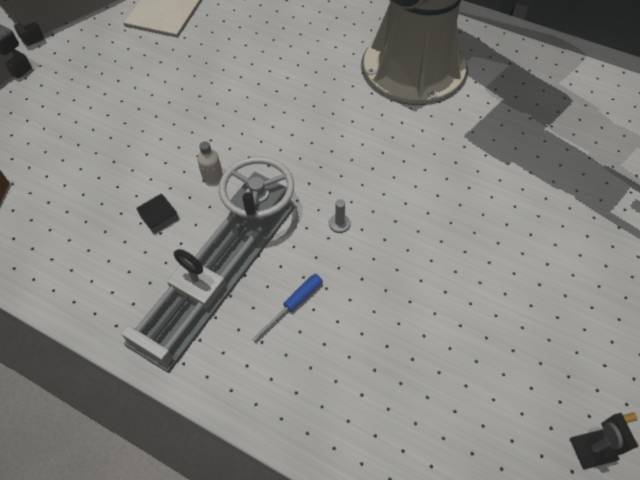

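The top view shows the wheel hub at about (391,271), the handle at (381,239) and the carriage at (397,180). The scene view agrees: the post is on the +y side, and the bottle and case are on the −y side. Next I'll refine the wheel centre and handle.

```bash
python3 - <<'E'
from h import *
for cam in ["top","scene"]:
    im=grab_frame(cam)
    m=trace(cam,"wheel_center")[0]["mask"].astype(np.uint8)
    c=max(cv2.findContours(m,0,1)[0],key=cv2.contourArea)
    P=np.array([ray(cam,*p[0],97)[:2] for p in c]);(cx,r)=cv2.minEnclosingCircle(P.astype(np.float32))
    e=cv2.fitEllipse(P.astype(np.float32))
    print(cam,"enc",cx,r,"ell",e)
    for n in ["handle","handle_top"]:
        t=trace(cam,n)
        if t:
            ys,xs=np.nonzero(t[0]["mask"]);print(n,t[0]["conf"],len(xs),xs.mean(),ys.mean(),xs.min(),xs.max(),ys.min(),ys.max(), ray(cam,xs.mean(),ys.mean(),131)[:2], proj(cam,[cx[0],cx[1],107]))
s=sense();y=s["tcp_rot"][2]
d=np.array([540-s["eef_pos"][0],-95-s["eef_pos"][1]])
print(d@[np.cos(y),np.sin(y)],d@[np.sin(y),-np.cos(y)])
w=get_calibration("wrist")["world_to_cam"];print(np.linalg.inv(w).round(2),s["eef_pos"],get_calibration("wrist")["intrinsics"])
E
```

```text
top enc (549.26220703125, -95.83343505859375) 77.646484375 ell ((544.9696655273438, -96.93743133544922), (141.2839813232422, 146.9803924560547), 111.52989959716797)
handle 0.49 104 380.8557692307692 238.66346153846155 375 386 233 245 [603.39700118 -72.05645766] [390.58434921 267.8834535 ]
scene enc (547.4498901367188, -95.87362670898438) 73.38957977294922 ell ((547.0320434570312, -95.28951263427734), (139.46864318847656, 142.72598266601562), 113.59194946289062)
handle 0.73 208 248.47596153846155 202.48076923076923 242 254 192 213 [604.89583353 -70.91356982] [255.0171792 182.7499796]
handle_top 0.62 202 248.36138613861385 202.85148514851485 243 253 192 214 [605.68202539 -70.65766976] [255.0171792 182.7499796]
-546.6045616135261 -581.8933610722065
[[ 2.5000e-01  9.3000e-01  2.8000e-01  8.2780e+01]
 [ 9.7000e-01 -2.4000e-01 -7.0000e-02  6.2464e+02]
 [ 0.0000e+00  2.9000e-01 -9.6000e-01  3.7361e+02]
 [ 0.0000e+00  0.0000e+00  0.0000e+00  1.0000e+00]] [156.32472817 605.12121538 231.27895146] [[422.33325374   0.         320.44506529]
 [  0.         422.33325374 236.93354923]
 [  0.           0.           1.        ]]
```

Call:
servo_tool([
  [0, [-40, -36, -6], [0, 0, 0]],
  [0, [-40, -36, -6], [0, 0, 0]],
  [0, [-40, -36, -6], [0, 0, 0]],
  [0, [-40, -36, -6], [0, 0, 0]],
  [0, [-40, -36, -6], [0, 0, 0]],
  [0, [-40, -36, -6], [0, 0, 0]],
  [0, [-40, -36, -6], [0, 0, 0]],
  [0, [-40, -36, -6], [0, 0, 0]],
], force=20)

```text
clock: 2.4
eef_pos: [394.9, 244.8, 279.8]
tcp_rot: [3.141, 0.001, 2.889]
contact_force: [0.5, 0.9, -0.1]
opening: -0.001
```

Call:
servo_tool([
  [0, [-40, -36, -6], [0, 0, 0]],
  [0, [-40, -36, -6], [0, 0, 0]],
  [0, [-40, -36, -6], [0, 0, 0]],
  [0, [-40, -36, -6], [0, 0, 0]],
  [0, [-40, -36, -6], [0, 0, 0]],
  [0, [-40, -36, -6], [0, 0, 0]],
  [0, [-40, -36, -6], [0, 0, 0]],
  [0, [-40, -36, -6], [0, 0, 0]],
])

```text
clock: 3.4
eef_pos: [632.7, -114.3, 327.6]
tcp_rot: [3.141, 0.0, 2.889]
contact_force: [0.8, 0.4, 0.1]
opening: 0.0
```

Call:
servo_tool([
  [0, [0, 0, 0], [0, 0, 0]],
  [0, [0, 0, 0], [0, 0, 0]],
])

```text
clock: 3.65
eef_pos: [631.5, -112.5, 326.8]
tcp_rot: [3.141, -0.001, 2.888]
contact_force: [0.4, -0.5, 0.4]
opening: -0.002
```

```bash
cat > look.py <<'E'
from h import *
import sys
s=sense();print(s["clock"],s["eef_pos"],s["tcp_rot"],s["opening"],s["qpos"].round(2))
im=grab_frame("wrist");cv2.imwrite(f"pics/{sys.argv[1]}.png",im)
for n in ["wheel_center","handle","handle_top"]:
    for b in boxes_of("wrist",n)[:1]: print(n,b["conf"],world("wrist",b["centre"]).round(1))
    t=trace("wrist",n)
    if t:
        m=t[0]["mask"].astype(np.uint8);c=max(cv2.findContours(m,0,1)[0],key=cv2.contourArea)
        z=97 if n[0]=="w" else 157
        P=np.array([ray("wrist",*p[0],z)[:2] for p in c]).astype(np.float32)
        print(n,"enc",cv2.minEnclosingCircle(P),"ell",cv2.fitEllipse(P),"px",c[:,0].mean(0))
E
python3 look.py w0
```

```text
3.65 [ 631.45955582 -112.45324737  326.82733493] [ 3.14129941e+00 -1.15185188e-03  2.88817947e+00] -0.002173840713808068 [-0.18  0.31  1.48  0.    1.35 -1.5 ]
wheel_center 0.96 [541.4 -87.3  99.6]
wheel_center enc ((550.208984375, -92.45068359375), 78.43108367919922) ell ((545.9111328125, -94.69219970703125), (140.59732055664062, 146.78399658203125), 119.14618682861328) px [314.61538462  90.025     ]
handle 0.92 [599.6 -71.3 156.8]
handle enc ((601.1619873046875, -70.93558502197266), 11.506377220153809) ell ((601.51708984375, -70.781005859375), (19.056541442871094, 22.80372428894043), 116.47403717041016) px [362.74074074 159.2962963 ]
handle_top 0.96 [601.9 -71.5 155. ]
```

View pics/w0.png

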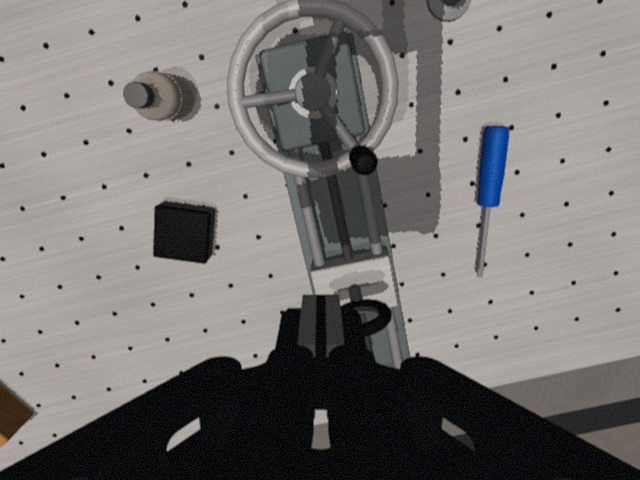

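Call:
servo_tool([
  [0, [38, 29.5, 0], [0, 0, 0]],
  [0, [38, 29.5, 0], [0, 0, 0]],
  [0, [0, 0, 0], [0, 0, 0]],
  [0, [0, 0, 49], [0, 0, 0]],
  [0, [0, 0, 49], [0, 0, 0]],
  [0, [0, 0, 49], [0, 0, 0]],
  [0, [0, 0, 48], [0, 0, 0]],
  [0, [0, 0, 0], [0, 0, 0]],
])

```text
clock: 5.0
eef_pos: [570.9, -36.7, 129.2]
tcp_rot: [-3.14, -0.006, 2.889]
contact_force: [-0.1, 0.3, 0.9]
opening: -0.001
```

```bash
cat > plan.py <<'E'
from h import *
import sys
C=np.array([545.5,-95.5]);a0,st,n=map(float,sys.argv[1:4])
s=sense();y=s["tcp_rot"][2];p=s["eef_pos"][:2];print(p,s["eef_pos"][2],"now ang",np.degrees(np.arctan2(*(p-C)[::-1])),np.hypot(*(p-C)))
R=np.array([[np.cos(y),np.sin(y)],[np.sin(y),-np.cos(y)]])
cur=p if a0<-900 else C+65*np.array([np.cos(np.radians(a0)),np.sin(np.radians(a0))])
a=a0 if a0>-900 else np.degrees(np.arctan2(*(p-C)[::-1]))
for i in range(int(n)):
    a-=st; q=C+65*np.array([np.cos(np.radians(a)),np.sin(np.radians(a))]); print([round(v,1) for v in R@(q-cur)],end=" ");cur=q
    if i%8==7: print(round(a,1),q.round(0))
E
python3 plan.py 65 7.5 48; python3 - <<'E'
from h import *
print(ray("top",391,271,107))
im=grab_frame("wrist");cv2.imwrite("pics/w1.png",im)
E
```

```text
[570.89896672 -36.70050592] 129.24820259516395 now ang 66.63763846227937 64.05066756245782
[np.float64(-8.2), np.float64(-2.1)] [np.float64(-7.9), np.float64(-3.2)] [np.float64(-7.4), np.float64(-4.2)] [np.float64(-6.8), np.float64(-5.1)] [np.float64(-6.1), np.float64(-5.9)] [np.float64(-5.3), np.float64(-6.7)] [np.float64(-4.3), np.float64(-7.3)] [np.float64(-3.4), np.float64(-7.8)] 5.0 [610. -90.]
[np.float64(-2.3), np.float64(-8.2)] [np.float64(-1.2), np.float64(-8.4)] [np.float64(-0.1), np.float64(-8.5)] [np.float64(1.0), np.float64(-8.4)] [np.float64(2.1), np.float64(-8.2)] [np.float64(3.2), np.float64(-7.9)] [np.float64(4.2), np.float64(-7.4)] [np.float64(5.1), np.float64(-6.8)] -55.0 [ 583. -149.]
[np.float64(5.9), np.float64(-6.1)] [np.float64(6.7), np.float64(-5.3)] [np.float64(7.3), np.float64(-4.3)] [np.float64(7.8), np.float64(-3.4)] [np.float64(8.2), np.float64(-2.3)] [np.float64(8.4), np.float64(-1.2)] [np.float64(8.5), np.float64(-0.1)] [np.float64(8.4), np.float64(1.0)] -115.0 [ 518. -154.]
[np.float64(8.2), np.float64(2.1)] [np.float64(7.9), np.float64(3.2)] [np.floa
[... 175 characters left out ...]
t64(3.4), np.float64(7.8)] -175.0 [ 481. -101.]
[np.float64(2.3), np.float64(8.2)] [np.float64(1.2), np.float64(8.4)] [np.float64(0.1), np.float64(8.5)] [np.float64(-1.0), np.float64(8.4)] [np.float64(-2.1), np.float64(8.2)] [np.float64(-3.2), np.float64(7.9)] [np.float64(-4.2), np.float64(7.4)] [np.float64(-5.1), np.float64(6.8)] -235.0 [508. -42.]
[np.float64(-5.9), np.float64(6.1)] [np.float64(-6.7), np.float64(5.3)] [np.float64(-7.3), np.float64(4.3)] [np.float64(-7.8), np.float64(3.4)] [np.float64(-8.2), np.float64(2.3)] [np.float64(-8.4), np.float64(1.2)] [np.float64(-8.5), np.float64(0.1)] [np.float64(-8.4), np.float64(-1.0)] -295.0 [573. -37.]
[543.00546072 -96.8092689  107.        ]
```

View pics/w1.png

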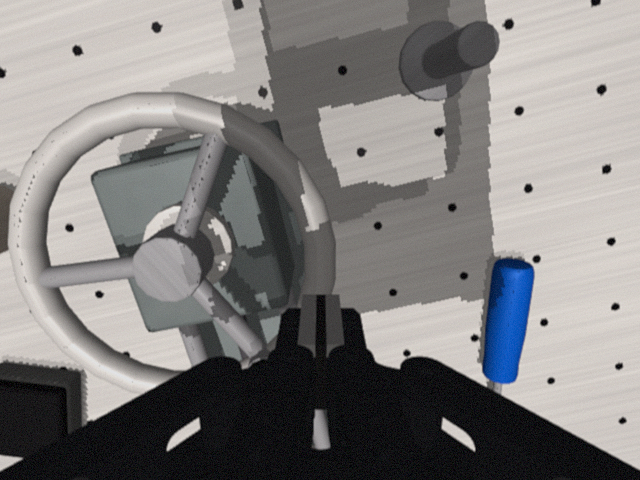

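The hub is at (168,268) and the fingers stand over the rim, clear of it. The handle is hidden behind them. I'm starting the push.

Call:
servo_tool([
  [0, [-8.2, -2.1, 0], [0, 0, 0]],
  [0, [-7.9, -3.2, 0], [0, 0, 0]],
  [0, [-7.4, -4.2, 0], [0, 0, 0]],
  [0, [-6.8, -5.1, 0], [0, 0, 0]],
  [0, [-6.1, -5.9, 0], [0, 0, 0]],
  [0, [-5.3, -6.7, 0], [0, 0, 0]],
  [0, [-4.3, -7.3, 0], [0, 0, 0]],
  [0, [-3.4, -7.8, 0], [0, 0, 0]],
])

```text
clock: 6.05
eef_pos: [610.7, -90.4, 132.3]
tcp_rot: [3.141, 0.0, 2.889]
contact_force: [1.3, 1.6, 1.6]
opening: -0.002
```

```bash
python3 - <<'E'
from h import *
s=sense();print(s["eef_pos"],s["contact_force"])
C=np.array([545.5,-95.5]);print(s["eef_pos"][:2]-C)
for cam in ["scene","top"]:
    im=grab_frame(cam);cv2.imwrite(f"pics/{cam}1.png",cv2.resize(im[100:300,150:400],None,fx=3,fy=3) if cam=="scene" else im)
    for n in ["handle","handle_top"]:
        print([(b["conf"],world(cam,b["centre"]).round(0)) for b in boxes_of(cam,n)[:2]])
E
```

```text
[610.65779247 -90.36534321 132.29637871] [1.30119184 1.57653976 1.64139952]
[65.15779247  5.13465679]
[(0.6, array([ 619., -106.,  135.]))]
[(0.61, array([ 614., -109.,  138.]))]
[]
[]
```

View pics/scene1.png

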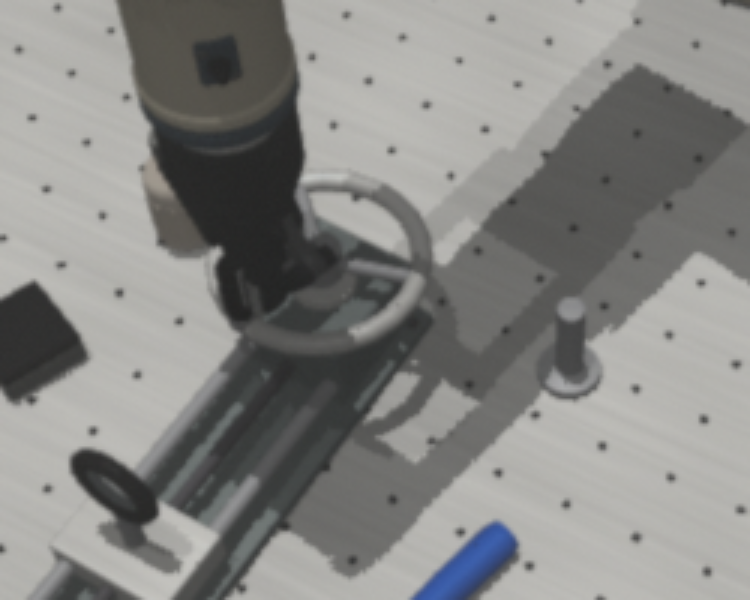

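The handle sits just ahead of the finger, near (235,290) in the crop, and the wheel is turning. I'll keep pushing.

Call:
servo_tool([
  [0, [-2.3, -8.2, 0], [0, 0, 0]],
  [0, [-1.2, -8.4, 0], [0, 0, 0]],
  [0, [-0.1, -8.5, 0], [0, 0, 0]],
  [0, [1.0, -8.4, 0], [0, 0, 0]],
  [0, [2.1, -8.2, 0], [0, 0, 0]],
  [0, [3.2, -7.9, 0], [0, 0, 0]],
  [0, [4.2, -7.4, 0], [0, 0, 0]],
  [0, [5.1, -6.8, 0], [0, 0, 0]],
])

```text
clock: 7.35
eef_pos: [582.6, -149.2, 132.4]
tcp_rot: [-3.141, 0.001, 2.889]
contact_force: [2.1, 0.2, -1.5]
opening: -0.0
```

Call:
servo_tool([
  [0, [5.9, -6.1, 0], [0, 0, 0]],
  [0, [6.7, -5.3, 0], [0, 0, 0]],
  [0, [7.3, -4.3, 0], [0, 0, 0]],
  [0, [7.8, -3.4, 0], [0, 0, 0]],
  [0, [8.2, -2.3, 0], [0, 0, 0]],
  [0, [8.4, -1.2, 0], [0, 0, 0]],
  [0, [8.5, -0.1, 0], [0, 0, 0]],
  [0, [8.4, 1.0, 0], [0, 0, 0]],
])

```text
clock: 8.35
eef_pos: [517.6, -154.1, 132.4]
tcp_rot: [-3.142, 0.0, 2.889]
contact_force: [2.8, -0.3, 0.3]
opening: -0.003
```

```bash
cat > chk.py <<'E'
from h import *
import sys
s=sense();C=np.array([545.5,-95.5]);d=s["eef_pos"][:2]-C;print(s["clock"],s["eef_pos"],"finger",np.degrees(np.arctan2(d[1],d[0])),np.hypot(*d))
for cam in ["top","scene","wrist"]:
    im=grab_frame(cam);cv2.imwrite(f"pics/{cam}_{sys.argv[1]}.png",im)
    for n in ["handle","handle_top"]:
      for b in boxes_of(cam,n)[:2]:
        w=world(cam,b["centre"]);e=w[:2]-C;print(cam,n,round(b["conf"],2),w.round(0),np.degrees(np.arctan2(e[1],e[0])).round(1),np.hypot(*e).round())
E
python3 chk.py a
```

```text
8.35 [ 517.64680942 -154.113858    132.36064901] finger -115.41697552506002 64.89518145107488
scene handle 0.46 [ 506. -135.  128.] -135.0 56.0
scene handle_top 0.42 [ 506. -134.  133.] -135.9 56.0
wrist handle 0.81 [ 490. -141.  152.] -140.6 72.0
wrist handle 0.54 [490.  42.   9.] 112.0 148.0
wrist handle_top 0.86 [ 494. -142.  153.] -137.9 69.0
wrist handle_top 0.17 [ 504. -228.   68.] -107.5 139.0
```

Call:
servo_tool([
  [0, [8.2, 2.1, 0], [0, 0, 0]],
  [0, [7.9, 3.2, 0], [0, 0, 0]],
  [0, [7.4, 4.2, 0], [0, 0, 0]],
  [0, [6.8, 5.1, 0], [0, 0, 0]],
  [0, [6.1, 5.9, 0], [0, 0, 0]],
  [0, [5.3, 6.7, 0], [0, 0, 0]],
  [0, [4.3, 7.3, 0], [0, 0, 0]],
  [0, [3.4, 7.8, 0], [0, 0, 0]],
])

```text
clock: 9.8
eef_pos: [480.4, -100.3, 132.2]
tcp_rot: [-3.141, -0.001, 2.889]
contact_force: [0.1, -2.3, -0.3]
opening: 0.001
```

Call:
servo_tool([
  [0, [2.3, 8.2, 0], [0, 0, 0]],
  [0, [1.2, 8.4, 0], [0, 0, 0]],
  [0, [0.1, 8.5, 0], [0, 0, 0]],
  [0, [-1.0, 8.4, 0], [0, 0, 0]],
  [0, [-2.1, 8.2, 0], [0, 0, 0]],
  [0, [-3.2, 7.9, 0], [0, 0, 0]],
  [0, [-4.2, 7.4, 0], [0, 0, 0]],
  [0, [-5.1, 6.8, 0], [0, 0, 0]],
])

```text
clock: 10.8
eef_pos: [508.7, -41.8, 132.2]
tcp_rot: [-3.141, -0.0, 2.889]
contact_force: [-2.6, -0.1, -0.1]
opening: -0.002
```

Call:
servo_tool([
  [0, [-5.9, 6.1, 0], [0, 0, 0]],
  [0, [-6.7, 5.3, 0], [0, 0, 0]],
  [0, [-7.3, 4.3, 0], [0, 0, 0]],
  [0, [-7.8, 3.4, 0], [0, 0, 0]],
  [0, [-8.2, 2.3, 0], [0, 0, 0]],
  [0, [0, 0, 0], [0, 0, 0]],
])

```text
clock: 11.55
eef_pos: [549.8, -30.6, 132.5]
tcp_rot: [3.141, 0.002, 2.889]
contact_force: [0.8, -0.2, 0.3]
opening: 0.006
```

```bash
python3 chk.py b
```

```text
11.55 [549.84652402 -30.5837971  132.48012879] finger 86.16942588172114 65.06155293344017
top handle 0.53 [515. -92. 103.] 172.6 30.0
scene handle 0.77 [575. -32. 140.] 64.8 70.0
scene handle_top 0.54 [577. -30. 139.] 64.6 73.0
wrist handle 0.51 [571. -36. 157.] 66.4 65.0
wrist handle_top 0.58 [575. -38. 157.] 62.6 64.0
```

Call:
servo_tool([
  [0, [-8.4, 1.2, 0], [0, 0, 0]],
  [0, [-8.5, 0.1, 0], [0, 0, 0]],
  [0, [-8.4, -1.0, 0], [0, 0, 0]],
  [0, [-6.2, -1.5, 0], [0, 0, 0]],
  [0, [-4.0, -1.2, 0], [0, 0, 0]],
  [0, [-2.0, -0.8, 0], [0, 0, 0]],
  [0, [0, 0, 0], [0, 0, 0]],
  [0, [8, 2.5, 0], [0, 0, 0]],
])

```text
clock: 13.0
eef_pos: [577.2, -38.7, 132.5]
tcp_rot: [-3.142, 0.001, 2.889]
contact_force: [0.8, -0.3, 0.3]
opening: 0.002
```

Call:
servo_tool([
  [0, [0, 0, -49], [0, 0, 0]],
  [0, [0, 0, -49], [0, 0, 0]],
  [0, [0, 0, -49], [0, 0, 0]],
  [0, [-36, -29, -48], [0, 0, 0]],
  [0, [-36, -29, 0], [0, 0, 0]],
  [0, [0, 0, 0], [0, 0, 0]],
  [0, [0, 0, 0], [0, 0, 0]],
])

```text
clock: 13.88
eef_pos: [629.5, -110.0, 323.7]
tcp_rot: [3.142, -0.001, 2.888]
contact_force: [0.1, 0.2, 0.1]
opening: -0.0
```

```bash
python3 look.py w2
```

```text
13.875 [ 629.53820312 -109.96745163  323.66541286] [ 3.14150717e+00 -1.39776037e-03  2.88844777e+00] -0.00023362202891894147 [-0.18  0.31  1.49  0.    1.34 -1.49]
wheel_center 0.75 [542.4 -87.4  99.7]
wheel_center enc ((549.0560302734375, -90.71736145019531), 78.03131866455078) ell ((545.7085571289062, -94.63259887695312), (139.8994140625, 146.4705047607422), 123.45285034179688) px [313.25576923  92.34230769]
handle 0.68 [594.9 -57.  158.7]
handle enc ((595.8668823242188, -61.041080474853516), 11.243098258972168) ell ((595.9071044921875, -60.55002212524414), (18.2800235748291, 22.32520294189453), 126.89751434326172) px [373.4125 151.4   ]
handle_top 0.67 [598.4 -60.2 152.6]
handle_top enc ((595.9576416015625, -60.96086502075195), 11.735906600952148) ell ((596.0708618164062, -60.6553840637207), (18.543481826782227, 23.285606384277344), 129.66822814941406) px [373.48780488 151.26829268]
```

View pics/w2.png

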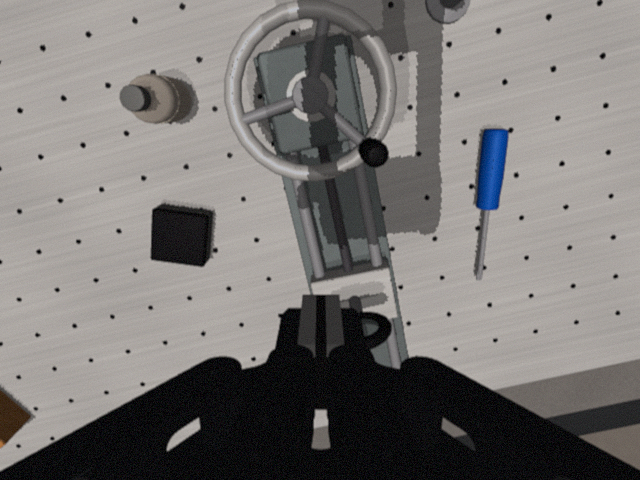

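Call:
servo_tool([
  [0, [36, 29, 0], [0, 0, 0]],
  [0, [36, 29, 0], [0, 0, 0]],
  [0, [0, 0, 0], [0, 0, 0]],
  [0, [0, 0, 49], [0, 0, 0]],
  [0, [0, 0, 49], [0, 0, 0]],
  [0, [0, 0, 49], [0, 0, 0]],
  [0, [0, 0, 48], [0, 0, 0]],
  [0, [0, 0, 0], [0, 0, 0]],
])

```text
clock: 15.22
eef_pos: [573.0, -36.5, 126.2]
tcp_rot: [-3.14, -0.006, 2.889]
contact_force: [-0.6, -0.3, 0.4]
opening: 0.003
```

Call:
servo_tool([
  [0, [-4, -1.3, 0], [0, 0, 0]],
  [0, [-4, -1.2, 0], [0, 0, 0]],
  [0, [-3, -1.5, 0], [0, 0, 0]],
  [0, [-3, -1.5, 0], [0, 0, 0]],
  [0, [-2.4, -1.2, 0], [0, 0, 0]],
  [0, [-2, -1.1, 0], [0, 0, 0]],
  [0, [0, 0, 0], [0, 0, 0]],
  [0, [0, 0, 0], [0, 0, 0]],
])

```text
clock: 16.23
eef_pos: [591.0, -48.4, 129.2]
tcp_rot: [-3.141, -0.0, 2.889]
contact_force: [-1.2, -0.4, 1.4]
opening: -0.0
```

Call:
servo_tool([
  [0, [8, 4, 0], [0, 0, 0]],
  [0, [0, 0, -49], [0, 0, 0]],
  [0, [0, 0, -49], [0, 0, 0]],
  [0, [0, 0, -49], [0, 0, 0]],
  [0, [-33, -28, -48], [0, 0, 0]],
  [0, [-33, -28, 0], [0, 0, 0]],
  [0, [0, 0, 0], [0, 0, 0]],
  [0, [0, 0, 0], [0, 0, 0]],
])

```text
clock: 17.23
eef_pos: [632.6, -111.5, 321.9]
tcp_rot: [3.141, -0.002, 2.889]
contact_force: [0.1, 0.6, 0.6]
opening: -0.0
```

Call:
servo_tool([
  [0, [0, 0, 0], [0, 0, 0]],
])

```text
clock: 17.35
eef_pos: [632.6, -111.1, 322.3]
tcp_rot: [3.141, -0.001, 2.89]
contact_force: [0.6, -0.1, -0.2]
opening: 0.0
```

```bash
python3 look.py w3; python3 - <<'E'
from h import *
# reference-vs-now angle from dark-handle template, both images rectified to the z=157 plane is pose-dependent: compare masks centroid in px
a=cv2.imread("pics/w0.png",0);b=cv2.imread("pics/w3.png",0)
w=a[0:200,215:410].astype(np.float32);v=b[0:200,215:410].astype(np.float32)
print("whole-wheel shift",cv2.phaseCorrelate(w,v,cv2.createHanningWindow(w.shape[::-1],cv2.CV_32F)))
for im in (a,b):
    m=((im<45)*255).astype(np.uint8);m[:,:330]=0;m[:,400:]=0;m[:130]=0;m[185:]=0
    k=max(cv2.findContours(cv2.morphologyEx(m,cv2.MORPH_OPEN,np.ones((7,7))),0,1)[0],key=cv2.contourArea)
    print(cv2.minEnclosingCircle(k),cv2.fitEllipse(k)[0])
E
```

```text
17.35 [ 632.64351967 -111.06886449  322.28772371] [ 3.14147217e+00 -1.05282853e-03  2.88951825e+00] 0.00029167603294458114 [-0.18  0.31  1.49  0.    1.34 -1.5 ]
wheel_center 0.65 [541.4 -89.  100.4]
wheel_center enc ((550.3706665039062, -92.88616180419922), 77.99539184570312) ell ((546.6895751953125, -95.70284271240234), (139.65077209472656, 146.10118103027344), 127.89745330810547) px [313.06463878  88.68821293]
handle 0.97 [600.7 -68.2 154.6]
handle enc ((600.2946166992188, -68.36141204833984), 11.66242504119873) ell ((600.435791015625, -68.2729721069336), (18.7136173248291, 22.918794631958008), 116.40619659423828) px [366.24096386 155.45783133]
handle_top 0.67 [600.8 -67.6 157.7]
handle_top enc ((599.999755859375, -67.70088195800781), 11.758002281188965) ell ((600.3850708007812, -68.44575500488281), (19.40690803527832, 22.97589111328125), 115.821533203125) px [366.13095238 155.39285714]
whole-wheel shift ((-1.8007380883908723, -0.7739296248629302), 0.6614840265274048)
((362.4114074707031, 159.99366760253906), 15.478687286376953) (362.780517578125, 160.13638305664062)
((365.0, 156.5), 15.692455291748047) (365.8624572753906, 155.96780395507812)
```

Call:
servo_tool([
  [0, [0.8, -1.7, -4.5], [0, 0, 0]],
  [0, [0, 0, 0], [0, 0, 0]],
  [0, [0, 0, 0], [0, 0, 0]],
  [0, [0, 0, 0], [0, 0, 0]],
])

```text
clock: 18.2
eef_pos: [632.2, -113.5, 327.2]
tcp_rot: [-3.142, -0.0, 2.889]
contact_force: [0.1, 0.8, -0.2]
opening: 0.004
```

```bash
cat > cmp.py <<'E'
from h import *
import sys
s=sense();print(s["clock"],s["eef_pos"],s["tcp_rot"])
b=grab_frame("wrist");cv2.imwrite(f"pics/{sys.argv[1]}.png",b);b=cv2.cvtColor(b,cv2.COLOR_BGR2GRAY)
a=cv2.imread("pics/w0.png",0)
# align now->ref on the static table, ECC euclidean with wheel & gripper masked out
def ecc(mask,M,g,mode):
    return cv2.findTransformECC(a,b,M,mode,(cv2.TERM_CRITERIA_EPS|cv2.TERM_CRITERIA_COUNT,300,1e-7),mask,g)
# wheel: rotation of rim-plane annulus+spokes+handle about hub, in image
m=np.zeros(a.shape,np.uint8);m[200:290,30:260]=255;m[60:200,20:210]=255;m[120:285,450:520]=255
r,T=ecc(m,np.eye(2,3,dtype=np.float32),5,cv2.MOTION_EUCLIDEAN);print("static ecc",r,T.round(3).tolist())
w=cv2.warpAffine(b,T,(640,480),flags=cv2.INTER_LINEAR|cv2.WARP_INVERSE_MAP)
def hand(im):
    k=((im<45)*255).astype(np.uint8);k[:,:330]=0;k[:,400:]=0;k[:125]=0;k[190:]=0
    c=max(cv2.findContours(cv2.morphologyEx(k,cv2.MORPH_OPEN,np.ones((7,7))),0,1)[0],key=cv2.contourArea);return np.array(cv2.fitEllipse(c)[0])
hub=proj("wrist",[545.8,-95,107])
for im in (a,w): print("handle px",hand(im),"ang",np.degrees(np.arctan2(*(hand(im)-[316,92]))))
# template match of handle top from reference over small window
t=a[142:178,344:380];R=cv2.matchTemplate(w[120:200,320:410],t,cv2.TM_CCOEFF_NORMED);_,q,_,p=cv2.minMaxLoc(R);print("template shift",p[0]-24,p[1]-22,q,"hub px",hub)
E
python3 cmp.py w4
```

```text
18.2 [ 632.16080738 -113.50854022  327.17335963] [-3.14158589e+00 -7.76684560e-05  2.88872898e+00]
static ecc 0.9995107372137062 [[1.0, -0.0010000000474974513, 1.0140000581741333], [0.0010000000474974513, 1.0, -1.399999976158142]]
handle px [362.78051758 160.13638306] ang 34.472393495514446
handle px [367.69699097 156.12057495] ang 38.877375798099976
template shift 5 -4 0.951412558555603 hub px [314.87261818  91.37787113]
```

Call:
servo_tool([
  [0, [34.5, 29, 0], [0, 0, 0]],
  [0, [34.5, 29, 0], [0, 0, 0]],
  [0, [0, 0, 0], [0, 0, 0]],
  [0, [0, 0, 49], [0, 0, 0]],
  [0, [0, 0, 49], [0, 0, 0]],
  [0, [0, 0, 49], [0, 0, 0]],
  [0, [0, 0, 48], [0, 0, 0]],
  [0, [0, 0, 0], [0, 0, 0]],
])

```text
clock: 19.25
eef_pos: [577.7, -40.5, 129.0]
tcp_rot: [-3.14, -0.007, 2.889]
contact_force: [0.3, -0.2, -0.4]
opening: -0.005
```

Call:
servo_tool([
  [0, [0, 0, 0], [0, 0, 0]],
  [0, [0, 0, 0], [0, 0, 0]],
  [0, [0, 0, 0], [0, 0, 0]],
  [0, [0, 0, 0], [0, 0, 0]],
])

```text
clock: 19.75
eef_pos: [580.3, -40.1, 133.1]
tcp_rot: [3.141, 0.001, 2.889]
contact_force: [0.6, 0.1, 0.1]
opening: -0.004
```

Call:
servo_tool([
  [0, [-4, -1.9, 0], [0, 0, 0]],
  [0, [-4, -1.9, 0], [0, 0, 0]],
  [0, [-3, -1.4, 0], [0, 0, 0]],
  [0, [-2, -1, 0], [0, 0, 0]],
  [0, [-1.4, -0.7, 0], [0, 0, 0]],
  [0, [0, 0, 0], [0, 0, 0]],
  [0, [0, 0, 0], [0, 0, 0]],
  [0, [0, 0, 0], [0, 0, 0]],
])

```text
clock: 20.75
eef_pos: [591.9, -50.3, 132.1]
tcp_rot: [-3.142, -0.0, 2.889]
contact_force: [-2.3, 0.4, 0.3]
opening: 0.0
```

Call:
servo_tool([
  [0, [-1, -0.5, 0], [0, 0, 0]],
  [0, [-1, -0.5, 0], [0, 0, 0]],
  [0, [-0.4, -0.2, 0], [0, 0, 0]],
  [0, [0, 0, 0], [0, 0, 0]],
  [0, [0, 0, 0], [0, 0, 0]],
])

```text
clock: 21.38
eef_pos: [594.2, -52.1, 132.2]
tcp_rot: [3.142, 0.0, 2.889]
contact_force: [-1.0, 0.7, -0.1]
opening: 0.001
```

Call:
servo_tool([
  [0, [8, 4, 0], [0, 0, 0]],
  [0, [0, 0, -49], [0, 0, 0]],
  [0, [0, 0, -49], [0, 0, 0]],
  [0, [0, 0, -49], [0, 0, 0]],
  [0, [-29.5, -26.5, -47.5], [0, 0, 0]],
  [0, [-29.5, -26.5, 0], [0, 0, 0]],
  [0, [0, 0, 0], [0, 0, 0]],
  [0, [0, 0, 0], [0, 0, 0]],
])

```text
clock: 22.38
eef_pos: [630.6, -111.8, 326.1]
tcp_rot: [3.141, -0.001, 2.889]
contact_force: [0.4, 0.1, 0.4]
opening: -0.003
```

Call:
servo_tool([
  [0, [0, 0, 0], [0, 0, 0]],
  [0, [0, 0, 0], [0, 0, 0]],
  [0, [0, 0, 0], [0, 0, 0]],
  [0, [0, 0, 0], [0, 0, 0]],
])

```text
clock: 22.88
eef_pos: [631.2, -112.1, 326.7]
tcp_rot: [-3.142, 0.0, 2.889]
contact_force: [1.0, 0.2, -0.1]
opening: -0.002
```

```bash
python3 look.py w5; python3 cmp.py w5b
```

```text
22.875 [ 631.21316801 -112.13705456  326.73197818] [-3.14159225e+00  1.63642417e-05  2.88903716e+00] -0.0017116739212025525 [-0.18  0.31  1.49 -0.    1.35 -1.5 ]
wheel_center 0.76 [539.5 -88.8 100.4]
wheel_center enc ((550.21630859375, -92.58332061767578), 78.23250579833984) ell ((545.857177734375, -95.45616912841797), (140.39263916015625, 146.4378204345703), 119.24822235107422) px [314.93076923  90.05384615]
handle 0.81 [601.2 -73.3 154.3]
handle enc ((601.6550903320312, -72.76221466064453), 11.594584465026855) ell ((601.7915649414062, -72.83645629882812), (18.592809677124023, 22.751205444335938), 112.04256439208984) px [361.32926829 160.85365854]
handle_top 0.71 [602.6 -70.7 154.7]
handle_top enc ((601.3473510742188, -73.2100601196289), 11.594306945800781) ell ((601.567138671875, -72.82955932617188), (18.197065353393555, 22.938335418701172), 113.42840576171875) px [361.275  160.1875]
23.225 [ 631.24769032 -112.34774845  326.7174352 ] [-3.14158181e+00 -2.00220744e-05  2.88874250e+00]
static ecc 0.9996338345424218 [[1.0, -0.0010000000474974513, 0.16300000250339508], [0.0010000000474974513, 1.0, -0.2680000066757202]]
handle px [362.78051758 160.13638306] ang 34.472393495514446
handle px [361.87927246 161.16738892] ang 33.55662929479007
template shift -1 1 0.9755629301071167 hub px [313.78009517  92.83091057]
```

```bash
python3 - <<'E'
from h import *
a=cv2.imread("pics/top0.png",0);b=cv2.cvtColor(grab_frame("top"),cv2.COLOR_BGR2GRAY)
for n,(x,y) in dict(post=(315,299),solvent=(453,294),case=(468,232),driver=(316,205),carriage=(397,178)).items():
    t=a[y-16:y+16,x-16:x+16];R=cv2.matchTemplate(b[y-24:y+24,x-24:x+24],t,cv2.TM_CCOEFF_NORMED);print(n,cv2.minMaxLoc(R)[1::2])
E
```

```text
post (0.4384618401527405, (8, 8))
solvent (0.043142031878232956, (0, 12))
case (0.9453030228614807, (8, 8))
driver (0.9959424138069153, (8, 8))
carriage (0.42035824060440063, (14, 14))
```

View pics/w5b.png

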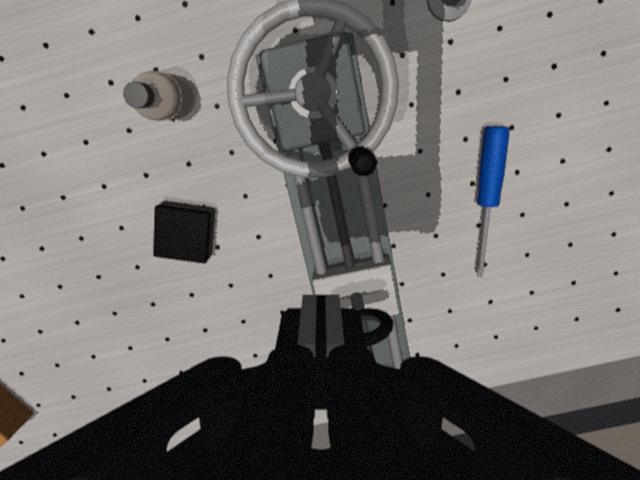

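The handle is back at (362,160), compared with (363,160) at the start. The carriage has moved away from the wheel, and the bottle, case, driver and post all look unmoved. I'm handing in.

```bash
python3 -c "
from rig import *
print(sign_off())"
```

```text
the job is handed in; nothing more can be done
None
```

I pushed the wheel clockwise through one full turn with closed fingers, finishing with short, slow nudges. Then I lifted the arm clear and handed in at about 23 s.

- **Handle position:** Measured from the same wrist-camera pose before and after, the handle ended about 1° past its starting angle (about 1 mm at the handle). I chose not to push it back.
- **Carriage:** In the wrist view it has moved away from the wheel, as it should.
- **Forces:** Tool force readings stayed around 3 N or less.
- **Loose things:** The bottle, case and driver show no movement in the wrist view, and the visible part of the post sits where it was. The top camera confirmed the case and driver. Its matches for the bottle and post were poor (0.04 and 0.44), probably because the arm and its shadow were in the way. Those two therefore rest on the wrist view alone.

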